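# Clamp a polishing mandrel with the T-handle key

### The arm

A 6-joint arm with a two-finger parallel gripper is mounted at the origin on a cart in front of the work surface, level with it; the furniture and walls round the work are solid. World frame = base frame: x ahead of the robot, y to its left, z up, the work surface at z = 0. Lengths are in mm, angles in rad, forces in N, time in s.
With the tool pointing down it reaches from about 350 to 875 mm from the base axis. Payload 4.2 kg.
Tool frame: the origin (TCP) lies between the finger pads; the fingertips stand 17 mm ahead of it and the grasp point (between the pads) lies 2 mm behind it (nose_length is the distance from the TCP to the fingertips, in mm); z points along the fingers, y is the direction in which the jaws open and shut (so a half turn about z gives the same grasp; the last joint's range is limited). The gripper opens to 85 mm and grips with 20 to 120 N. Pads are 22 mm wide; open, the fingers measure 114 mm over their backs; the gripper's body (76 mm by 85 mm) begins 54 mm behind the grasp point. The pads swing forward as they close: fully open they stand 13 mm farther back than shut.
Start: joints at [1.562, 0.385, 0.008, 0, -1.194, -0.259], TCP at [165.35, 602.71, 248.312] pointing down, gripper open.
Joint ranges: [-3.14, 3.14], [-1.21, 2.06], [-1.07, 1.41], [-3.16, 2.05], [-2.99, -0.16], [-3.1, 3.1]. Speed limits (rad/s): [2.79, 2.79, 3.14, 3.14, 3.14, 3.14].

### API

Orientations are given as a unit quaternion [x, y, z, w].
In Python, from bench import * gives the robot as it stands.
- The arm moves only by the tool jog_arm, never from a script. Its argument "increments" is a list of rows, each a list of 4 numbers: the shift along the tool's x, y, z in m, then the turn about the tool's z in degrees. A call has 1 to 10 rows; each row is the pose to reach, as a shift and turn from the pose measured when the call began, along the tool's axes at that moment; what a row does not reach only later rows make up. A row lasts 1/8 s, in which the tool goes at most 62.5 mm and 10.7 degrees, less where a joint would pass 70% of its speed; a pose out of reach is approached as far as the arm can. A call with a gripper value outside its range is refused whole. "hand" is the gripper's target within -1 to 1 (fully open at 1, half-way at 0, shut at -1), set as the call begins (left out, the last holds). The fingers move at their own pace and stop on an object; the grip force is fixed at half the most. Time passes only in rows, so rows that repeat a pose let the fingers close. It gives the time, the measured TCP pose, the force and the opening at its end, in the units of the state.
- read_state(): the state, without advancing time (a new reading comes with each control period).
- get_image(name): name is "scene" or "top"; returns the picture (480x640x3 uint8, red, green, blue); there is no depth.
- calibration(name): a dict with "fx", "fy", "cx", "cy" (pixels), "D" ([k1, k2, p1, p2, k3] as OpenCV has them; the pictures are not rectified), "position" and "rotation" of the camera in the world. Camera axes: x right, y up, looking along -z (the intrinsics and any distortion apply to the point x, -y, -z); pixel columns grow to the right and rows downward; lengths in mm; the calibration is good to about 2 mm. A picture is of the moment at which its call begins. calibration takes no time and is no camera call.
- job_done(): hands the job in, once; it reports no verdict.
The state is a dict: "clock": time; "joints": joint angles; "joint_vel": joint speeds; "joint_efforts": joint torques, N m; "position": TCP position; "ee_rot": TCP orientation; "contact_force": force on the tool from outside, world axes, zero at the start; "wrist_torque": the same for the moment, N m; "gripper_width": finger opening in mm.
Only numpy, scipy, OpenCV 4.12 (cv2) and the standard library are available. Lean on these libraries where they do the work, as an engineer would, in place of code of your own. Each camera call takes 0.05 s, during which the arm holds its last target.

### The job

The felt polishing bob in the clamp block is still loose: lift the blue T-handle key with the flat blade out of the rack, lower its blade into the slotted screw sunk in the clamp's well, and turn the screw clockwise (seen from above) until it stops, so that the brass jaw closes on the shank. Leave the blue key standing in the screw and let go; leave the red key in the rack.

Things in the scene. Friction and masses are not known exactly. Their poses are not given: they have to be found in the camera images.
- blade_key: Loose T-handle key, BLUE crossbar, 0.16 kg, upright in either hole of the rack. Origin: middle of the blade's lower end; z up the shank. Blade 6 mm thick (x), 22 wide (y), 14 tall, parallel to the crossbar. Above it a round guide, 28 mm diameter with tapered foot, from 14 to 50 mm; flange 42 mm diameter, to 54 mm, by which it hangs; then a 10 mm shank. Lift it 55 mm or more straight up to free it.
- blade_key_handle (a point): Centre of the blue crossbar, 106 mm above the blue key's origin, same axes. The bar is 72 mm long (y), 14 mm wide (x), 16 mm high (z), with flat sides: pinch it across its width, at its centre, from above.
- hex_tkey: Same key but with a RED crossbar and a thick six-sided tip (14 mm across flats) that does not fit the slot; hangs in the rack's other hole, 110 mm away, the crossbars roughly in line. Must stay in the rack. Origin: middle of the tip's lower end.
- rack: Fixed grey key rack, 70 mm (x) by 230 mm (y), top 70 mm above the worktop; square 33 mm holes at y = -55 and +55 mm. Origin: middle of its underside on the worktop. A hanging key's origin is 20 mm, its top 134 mm above the worktop: carry the blue key higher than the red one when passing over it.
- clamp: Fixed mandrel clamp. Origin: on the worktop, on the screw's vertical axis; z up. Grey base 90 mm (x) by 155 mm (y -52 to +103), 12 mm thick; on it an aluminium block 74 x 74 mm, top at 72 mm, with a round well on the axis. On the +y side the felt bob stands at y = 65 mm, shank up, between brass jaw and dark anvil. Nothing on it is higher than 75 mm.
- clamp_mouth (a point): Centre of the well's mouth, on the screw's axis, 72 mm above the worktop. The well's bore is 31 mm in diameter, its mouth flared to 49 mm over the top 9 mm; the slotted screw lies at its bottom.
- screw_slot (a point): Middle of the floor of the screw's slot, 25 mm above the worktop, on the clamp's axis; its y axis runs along the slot and turns with the screw. Slot open at both ends, 10 mm wide (14 mm at its top), 12 mm deep. With the key home its blade stands on this floor (key origin 25 mm above the worktop) and has about 10 degrees of play either way.
- screw (a joint): Angle of the screw, rad, growing clockwise seen from above. 0 = slot along the clamp's y axis (open; 0 to 0.1 at the start); fixed stop at 1.15 (66 degrees; jaw closed). Friction about 0.1 N m; it stays where it is left. With the blade's play the key must turn up to 75 degrees. Do not force it past the stop.
Mind the look-alikes: they are no part of the job. What is shaped like the blade_key but green is not meant.

How it is judged:
By the outcome, as a careful person would: the job done as asked, in the order asked, and still so for the second after the job is handed in, with the robot touching nothing.
It also fails if it takes over 43 s, if anything falls off the work surface, if the arm or the gripper's body presses on something with over 40 N, if the wrist force passes 120 N, or if a joint passes its speed limit or range.

## Working session

There is one attempt and no reset: what is moved stays moved. The work goes in short steps, Python scripts to look and compute and a tool call to move; the robot and the scene stay as the last step left them, time stands still between calls to the robot, and variables do not carry over. Pictures are saved under pics/ and viewed, and the job is handed in when it is done.

Besides the shell and the picture viewer there is one more tool, called after "Request:" as name([rows], argument=value, ...), one row to a line, values as JSON. jog_arm: Moves the arm, as the interface text tells. Its arguments: {"type":"object","properties":{"increments":{"type":"array"},"hand":{"type":"number"}},"required":["increments"]}

```bash
ls; mkdir -p pics
python3 - <<'E'
from bench import *
import cv2
print(read_state())
for n in("scene","top"):
    im=get_image(n); cv2.imwrite(f"pics/{n}0.png",im[:,:,::-1]); print(n,calibration(n))
E
```

```text
pics
{'clock': 0.0, 'joints': array([ 1.56157946e+00,  3.85546914e-01,  6.62784660e-03, -5.39882965e-04,
       -1.19399520e+00, -2.58630856e-01]), 'joint_vel': array([-9.84649580e-04,  6.93513492e-05, -1.14197205e-03, -9.84998414e-04,
        7.50240949e-04,  1.54151219e-03]), 'joint_efforts': array([-1.28087442e-03, -3.92286336e+01,  1.88398987e+01,  4.18635383e+00,
       -4.58396549e-03,  3.60597141e-06]), 'position': array([165.21636181, 602.19570722, 247.22208844]), 'ee_rot': array([ 9.91031706e-01, -1.33622507e-01, -1.17231206e-04,  1.08195571e-03]), 'contact_force': array([-0.15239895, -0.57905871,  0.3245204 ]), 'wrist_torque': array([0.05743807, 0.0173628 , 0.01080794]), 'gripper_width': 85.60730566342757}
scene {'fx': 435.1053569903702, 'fy': 435.1053569903702, 'cx': 321.7657183387829, 'cy': 233.46820344811803, 'D': array([-0.03043689,  0.        ,  0.        ,  0.        ,  0.        ]), 'position': array([ 159.15328878, -542.91423171,  821.3928989 ]), 'rotation': array([ 0.33542708, -0.0954267 , -0.23153344,  0.90817107])}
top {'fx': 471.58006218121636, 'fy': 471.58006218121636, 'cx': 321.79166717388455, 'cy': 242.18765465999368, 'D': array([-0.03742936,  0.        ,  0.        ,  0.        ,  0.        ]), 'position': array([375.4388226 ,  18.56014104, 956.93283032]), 'rotation': array([-0.04083478,  0.04487628,  0.70713514, -0.70447039])}
```

View pics/scene0.png

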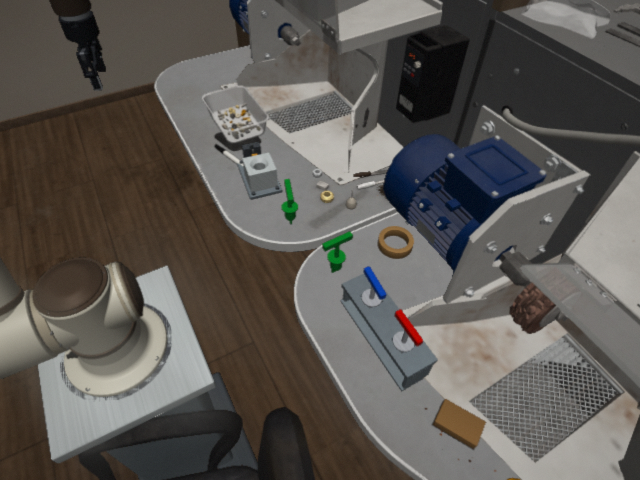

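View pics/top0.png

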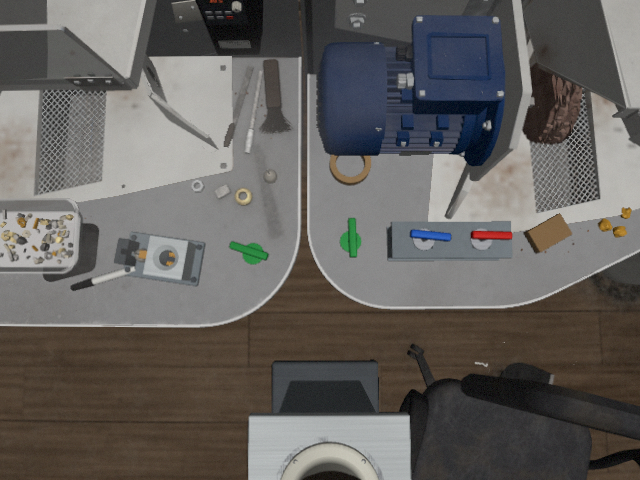

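The top picture shows these candidates for the key:
- Blue bar at (430,236), in the rack. It is blue and hangs in a rack hole, so it's the one meant.
- Red bar at (491,236), in the rack, which is the hex key.
- Green look-alikes at (352,237) and (248,251), standing free.

The clamp is at about (165,257). Next I'll look at enlarged crops.

```bash
cat > h.py <<'E'
import numpy as np, cv2
from scipy.spatial.transform import Rotation as R
from bench import *
def ray(n,uv):
    c=calibration(n);K=np.array([[c['fx'],0,c['cx']],[0,c['fy'],c['cy']],[0,0,1]])
    p=cv2.undistortPoints(np.array(uv,float).reshape(-1,1,2),K,c['D']).reshape(-1,2)
    d=np.c_[p[:,0],-p[:,1],-np.ones(len(p))]
    return c['position'],R.from_quat(c['rotation']).apply(d)
def onz(n,uv,z):
    o,d=ray(n,uv); return o+d*((z-o[2])/d[:,2])[:,None]
def proj(n,P):
    c=calibration(n);K=np.array([[c['fx'],0,c['cx']],[0,c['fy'],c['cy']],[0,0,1]])
    q=R.from_quat(c['rotation']).inv().apply(np.atleast_2d(P)-c['position'])*[1,-1,-1]
    return cv2.projectPoints(q.reshape(-1,1,3),np.zeros(3),np.zeros(3),K,c['D'])[0].reshape(-1,2)
def tri(u1,u2):
    a,d=ray('top',[u1]);b,e=ray('scene',[u2]);d=d[0];e=e[0]
    s=np.linalg.lstsq(np.c_[d,-e],b-a,rcond=None)[0]
    p,q=a+d*s[0],b+e*s[1]; return (p+q)/2,np.linalg.norm(p-q)
E
python3 - <<'E'
from h import *
t=cv2.imread('pics/top0.png');s=cv2.imread('pics/scene0.png')
def crop(im,x,y,w,h,k): return cv2.resize(im[y:y+h,x:x+w],None,fx=k,fy=k,interpolation=cv2.INTER_CUBIC)
cv2.imwrite('pics/c_clamp_t.png',crop(t,105,220,110,75,7))
cv2.imwrite('pics/c_clamp_s.png',crop(s,205,130,90,75,7))
cv2.imwrite('pics/c_rack_t.png',crop(t,380,205,140,70,5))
def bar(im,win,hue):
    hsv=cv2.cvtColor(im,cv2.COLOR_BGR2HSV); m=cv2.inRange(hsv,(hue[0],150,60),(hue[1],255,255))
    z=np.zeros_like(m);x,y,w,h=win;z[y:y+h,x:x+w]=m[y:y+h,x:x+w]
    n,l,st,ce=cv2.connectedComponentsWithStats(z);i=1+np.argmax(st[1:,4])
    c=max(cv2.findContours((l==i).astype(np.uint8),0,1)[0],key=cv2.contourArea)
    return st[i],ce[i],cv2.minAreaRect(c)
for nm,tw,sw,h in(('blue',(400,222,60,30),(355,255,40,55),(105,130)),('red',(462,222,60,30),(385,300,45,60),(0,8))):
    a=bar(t,tw,h);b=bar(s,sw,h);print(nm,a,b)
    print(' tri',tri(a[1],b[1]))
    bp=onz('top',cv2.boxPoints(a[2]),134);print(' top box z134\n',bp.round(1),bp.mean(0), onz('top',[a[1]],130))
E
```

```text
blue (array([411, 230,  40,  11, 304], dtype=int32), array([430.48684211, 234.90131579]), ((430.4640808105469, 234.87753295898438), (39.6776123046875, 7.821751117706299), 5.440331935882568)) (array([364, 267,  22,  32, 265], dtype=int32), array([374.59622642, 282.63396226]), ((374.4101257324219, 282.5561828613281), (35.29792404174805, 7.9499831199646), 57.9946174621582))
 tri (array([ 489.92123721, -180.89618639,  125.37739781]), np.float64(1.5115815008947453))
 top box z134
 [[ 484.6 -142.7  134. ]
 [ 498.5 -144.4  134. ]
 [ 491.6 -214.4  134. ]
 [ 477.7 -212.5  134. ]] [ 488.09440487 -178.48299461  134.        ] [[ 488.59274905 -179.44885748  130.        ]]
red (array([472, 231,  40,   8, 291], dtype=int32), array([491.25429553, 234.69415808]), ((491.5, 234.5), (7.0, 39.0), 90.0)) (array([396, 310,  27,  35, 332], dtype=int32), array([408.59337349, 327.1746988 ]), ((408.25677490234375, 326.95947265625), (40.221683502197266, 8.834820747375488), 54.462318420410156))
 tri (array([ 490.13029986, -290.58978026,  125.60962082]), np.float64(1.9588000202534017))
 top box z134
 [[ 494.8 -252.8  134. ]
 [ 494.6 -322.8  134. ]
 [ 482.1 -322.2  134. ]
 [ 482.3 -252.2  134. ]] [ 488.44287279 -287.50719848  134.        ] [[ 488.63761658 -288.46474386  130.        ]]
```

View pics/c_clamp_t.png

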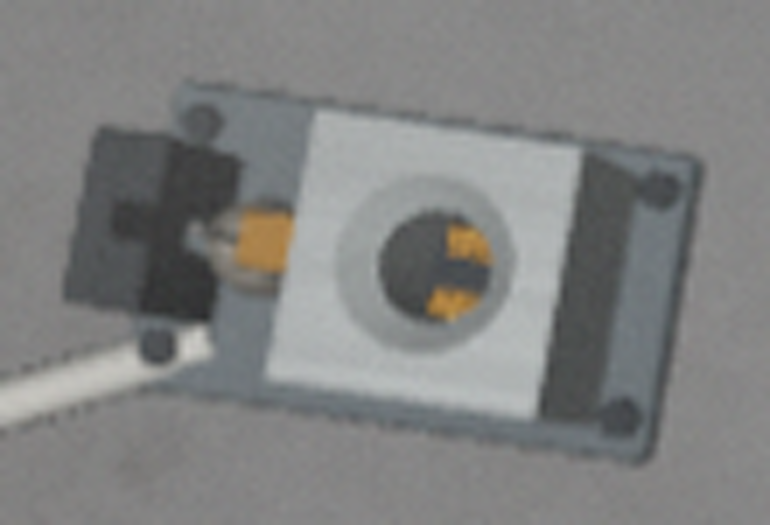

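View pics/c_clamp_s.png

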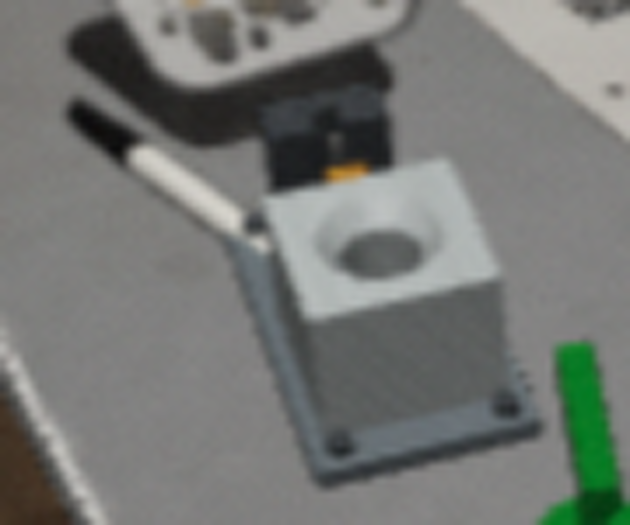

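View pics/c_rack_t.png

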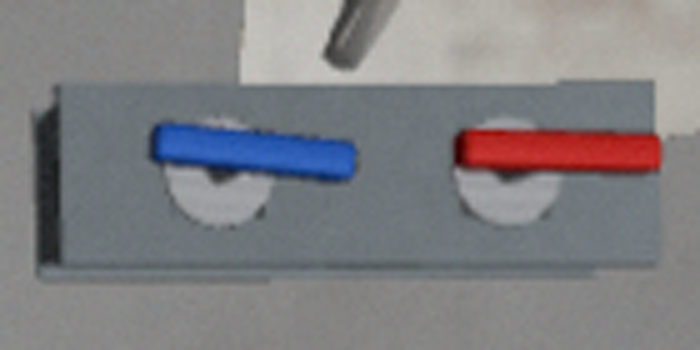

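Run:
```python
from h import *
def un(p,k,o): return (np.array(p,float)+.5)/k-.5+o
fl=un([[217,172],[507,172]],5,[380,205]); print('flanges z74',onz('top',fl,74).round(1))
q=un([[315,110],[583,150],[537,418],[267,380],[425,263]],7,[105,220]); P=onz('top',q,72);print('block',P.round(1),P[:4].mean(0))
y=(P[3]+P[0]-P[1]-P[2]);print('clamp yaw of y axis deg',np.degrees(np.arctan2(y[1],y[0])), np.linalg.norm(P[0]-P[1]),np.linalg.norm(P[1]-P[2]))
x=(P[0]+P[1]-P[2]-P[3]);print('x axis yaw',np.degrees(np.arctan2(x[1],x[0])))
s=un([[265,195],[447,158],[500,275],[318,320]],7,[205,130]); S=onz('scene',s,72);print('scene block',S.round(1),S.mean(0))
for c in range(1):print(tri(q[:4].mean(0),s.mean(0)))
# well mouth in scene
w=un([[380,228]],7,[205,130]);print('mouth scene',onz('scene',w,72))
# slot edges at top of screw z=37
e=un([[447,262],[490,262],[447,290],[490,297],[462,275]],7,[105,220]);print('slot z37',onz('top',e,37).round(1))
# marks: rim
e=un([[336,263],[515,263],[425,176],[425,354]],7,[105,220]);print('rim',onz('top',e,72).round(1))
r=un([[150,125],[357,145],[355,182],[150,160]],5,[380,205])
st=read_state();Rm=R.from_quat(st['ee_rot']).as_matrix();print(Rm.round(3))
```

```text
flanges z74 [[ 488.5 -178.4   74. ]
 [ 488.1 -289.2   74. ]]
block [[497.6 340.4  72. ]
 [486.4 266.9  72. ]
 [414.1 277.2  72. ]
 [424.4 350.5  72. ]
 [455.9 308.8  72. ]] [455.6394775  308.73279626  72.        ]
clamp yaw of y axis deg 81.65616923527529 74.30688666425644 73.0681722845802
x axis yaw -7.967383052773204
scene block [[427.6 351.4  72. ]
 [498.2 339.4  72. ]
 [487.2 267.4  72. ]
 [417.7 275.9  72. ]] [457.6742556  308.53304278  72.        ]
(array([456.41629535, 308.32071157,  71.90932585]), np.float64(2.029293043554146))
mouth scene [[458.57750936 313.06437099  72.        ]]
slot z37 [[459.3 314.1  37. ]
 [459.3 302.   37. ]
 [451.4 313.8  37. ]
 [449.4 301.6  37. ]
 [455.6 309.7  37. ]]
rim [[455.9 333.   72. ]
 [455.8 284.4  72. ]
 [479.5 309.7  72. ]
 [431.3 308.   72. ]]
[[ 0.964 -0.265 -0.   ]
 [-0.265 -0.964 -0.002]
 [ 0.     0.002 -1.   ]]
```

```bash
cat >> h.py <<'E'
def plan(pos,yawx,show=True):
    st=read_state();M=R.from_quat(st['ee_rot']).as_matrix();d=M.T@(np.array(pos,float)-st['position'])
    cur=np.degrees(np.arctan2(M[1,0],M[0,0]));turn=-((yawx-cur+180)%360-180)
    tilt=np.degrees(np.arccos(-M[2,2]))
    print('clock',round(st['clock'],2),'pos',st['position'].round(1),'yawx',cur.round(2),'tilt',tilt.round(2),'j',st['joints'].round(2),'w',round(st['gripper_width'],1),'F',st['contact_force'].round(1),'T',st['wrist_torque'].round(2))
    print('shift m',(d/1000).round(4),'turn',round(turn,2))
E
python3 - <<'E'
from h import *
plan((440,130,260),-95.7)
plan((488.8,-179,230),-95.7)
s=cv2.imread('pics/scene0.png')
cv2.imwrite('pics/c_rack_s.png',cv2.resize(s[240:400,320:520],None,fx=4,fy=3.7))
E
```

```text
clock 0.1 pos [165.2 602.3 247.3] yawx -15.35 tilt 0.11 j [ 1.56  0.39  0.01 -0.   -1.19 -0.26] w 85.4 F [0.3 0.  0.1] T [-0.03  0.04 -0.  ]
shift m [ 0.39    0.3827 -0.0119] turn 80.35
clock 0.1 pos [165.2 602.3 247.3] yawx -15.35 tilt 0.11 j [ 1.56  0.39  0.01 -0.   -1.19 -0.26] w 85.4 F [0.3 0.  0.1] T [-0.03  0.04 -0.  ]
shift m [0.5189 0.6677 0.0187] turn 80.35
```

View pics/c_rack_s.png

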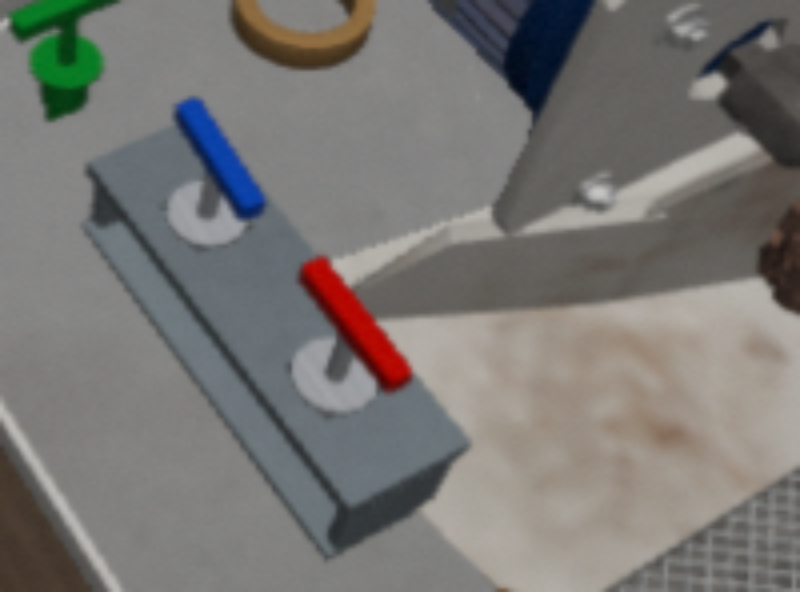

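The scene crop confirms the blue key hangs in the rack's near hole, bar at about (375,283), and the red key in the other, at about (409,327). The plate behind the rack stays clear of the fingers.

Request:
jog_arm([
  [0.039, 0.038, -0.002, 8],
  [0.078, 0.076, -0.004, 16],
  [0.117, 0.115, -0.006, 25],
  [0.156, 0.153, -0.008, 34],
  [0.195, 0.191, -0.01, 43],
  [0.234, 0.23, -0.012, 52],
  [0.273, 0.268, -0.012, 61],
  [0.312, 0.306, -0.012, 70],
  [0.351, 0.344, -0.012, 80.3],
  [0.39, 0.383, -0.012, 80.3],
], hand=0.0)

```text
clock: 1.35
position: [440.3, 128.0, 260.0]
ee_rot: [-0.671, 0.741, -0.001, -0.001]
contact_force: [0.3, 0.8, 0.1]
gripper_width: 43.1
```

```bash
python3 -c "
from h import *
plan((488.8,-179,215),-95.7)"
```

```text
clock 1.35 pos [440.3 128.  260. ] yawx -95.69 tilt 0.11 j [ 0.64  0.09 -0.36  0.   -1.12 -0.74] w 43.1 F [0.3 0.8 0.1] T [ 0.04 -0.09  0.07]
shift m [ 0.3006 -0.0787  0.0456] turn 0.01
```

Request:
jog_arm([
  [0.05, -0.013, 0.006, 0],
  [0.1, -0.026, 0.012, 0],
  [0.15, -0.039, 0.018, 0],
  [0.2, -0.052, 0.024, 0],
  [0.25, -0.066, 0.03, 0],
  [0.3006, -0.0787, 0.036, 0],
  [0.3006, -0.0787, 0.0456, 0],
  [0.3006, -0.0787, 0.0456, 0],
])

```text
clock: 2.35
position: [487.8, -178.9, 213.7]
ee_rot: [-0.671, 0.742, 0.001, -0.002]
contact_force: [0.8, 0.2, -0.4]
gripper_width: 42.8
```

Run:
```python
from h import *
plan((488.8,-179,124),-95.7)
for n in('top','scene'): 
    im=get_image(n)[:,:,::-1];x,y=(360,170) if n=='top' else (300,200)
    cv2.imwrite(f'pics/a_{n}.png',cv2.resize(im[y:y+130,x:x+180],None,fx=4,fy=4))
```

```text
clock 2.35 pos [ 487.8 -178.9  213.7] yawx -95.75 tilt 0.21 j [-0.04  0.24 -0.3   0.   -1.04 -0.06] w 42.8 F [ 0.8  0.2 -0.4] T [-0.    0.05  0.02]
shift m [-0.0002 -0.0013  0.0897] turn -0.05
```

View pics/a_scene.png

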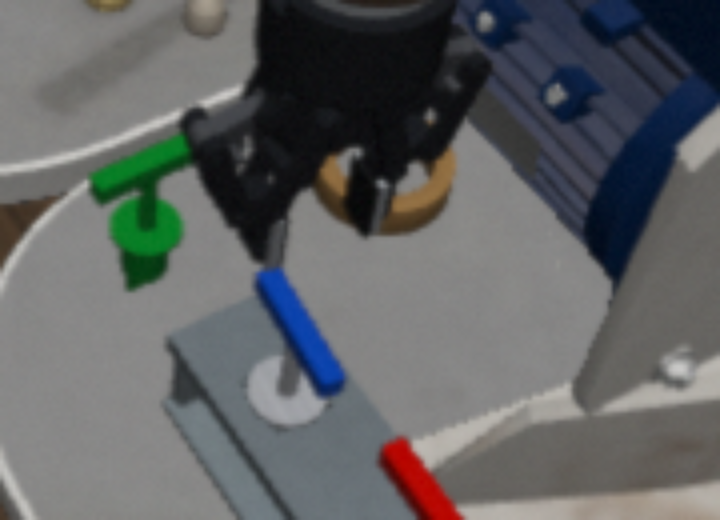

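View pics/a_top.png

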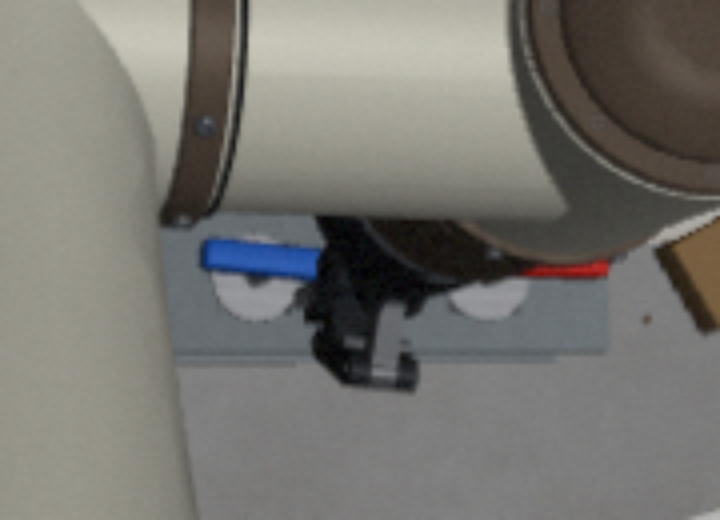

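The pictures show the gripper above the blue bar, with its fingers either side of it and the red bar clear. Descending.

Request:
jog_arm([
  [0, -0.001, 0.03, 0],
  [0, -0.001, 0.055, 0],
  [0, -0.001, 0.075, 0],
  [0, -0.001, 0.088, 0],
  [0, -0.001, 0.09, 0],
  [0, -0.001, 0.09, 0],
])

```text
clock: 3.2
position: [490.2, -178.3, 125.7]
ee_rot: [-0.672, 0.741, -0.001, -0.0]
contact_force: [-0.6, -0.0, -0.8]
gripper_width: 42.3
```

Run:
```python
from h import *
plan((488.8,-179,124),-95.7)
im=get_image('scene')[:,:,::-1];x,y=(300,200)
cv2.imwrite(f'pics/b_scene.png',cv2.resize(im[y:y+130,x:x+180],None,fx=4,fy=4))
```

```text
clock 3.2 pos [ 490.2 -178.3  125.7] yawx -95.57 tilt 0.12 j [-0.04  0.34 -0.41  0.   -0.82 -0.06] w 42.3 F [-0.6 -0.  -0.8] T [ 0.03 -0.04  0.03]
shift m [0.0009 0.0013 0.0017] turn 0.13
```

View pics/b_scene.png

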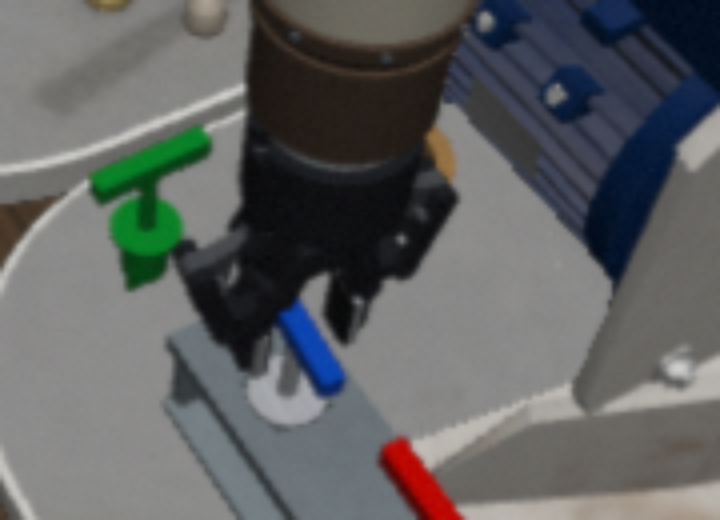

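The fingers straddle the centre of the blue bar, about crop (300,330). Closing.

Request:
jog_arm([
  [0.001, 0.001, 0.002, 0],
  [0.001, 0.001, 0.002, 0],
  [0.001, 0.001, 0.002, 0],
  [0.001, 0.001, 0.002, 0],
  [0.001, 0.001, 0.002, 0],
  [0.001, 0.001, 0.002, 0],
], hand=-1)

```text
clock: 4.0
position: [489.6, -179.4, 124.3]
ee_rot: [-0.672, 0.741, -0.002, -0.0]
contact_force: [0.6, -0.3, 4.2]
gripper_width: 13.2
```

Run:
```python
from h import *
plan((488.8,-179,215),-95.7)
```

```text
clock 4.0 pos [ 489.6 -179.4  124.3] yawx -95.57 tilt 0.18 j [-0.04  0.34 -0.42  0.   -0.81 -0.06] w 13.2 F [ 0.6 -0.3  4.2] T [-0.01 -0.01 -0.04]
shift m [-0.0001  0.0006 -0.0907] turn 0.13
```

Request:
jog_arm([
  [0, 0.0005, -0.012, 0],
  [0, 0.0005, -0.027, 0],
  [0, 0.0005, -0.042, 0],
  [0, 0.0005, -0.057, 0],
  [0, 0.0005, -0.075, 0],
  [0, 0.0005, -0.095, 0],
  [0, 0.0005, -0.115, 0],
  [0, 0.0005, -0.135, 0],
  [0, 0.0005, -0.14, 0],
  [0, 0.0005, -0.14, 0],
])

```text
clock: 5.25
position: [488.6, -178.8, 264.4]
ee_rot: [-0.672, 0.741, -0.001, 0.0]
contact_force: [0.8, 0.8, -2.6]
gripper_width: 13.2
```

Run:
```python
from h import *
plan((456,308.7,264),-100.5)
im=get_image('scene')[:,:,::-1];x,y=(280,130)
cv2.imwrite(f'pics/c_scene.png',cv2.resize(im[y:y+200,x:x+200],None,fx=3,fy=3))
```

```text
clock 5.25 pos [ 488.6 -178.8  264.4] yawx -95.58 tilt 0.17 j [-0.04  0.19 -0.22  0.   -1.15 -0.06] w 13.2 F [ 0.8  0.8 -2.6] T [-0.01  0.01 -0.04]
shift m [-0.4821  0.0799 -0.0007] turn 4.92
```

View pics/c_scene.png

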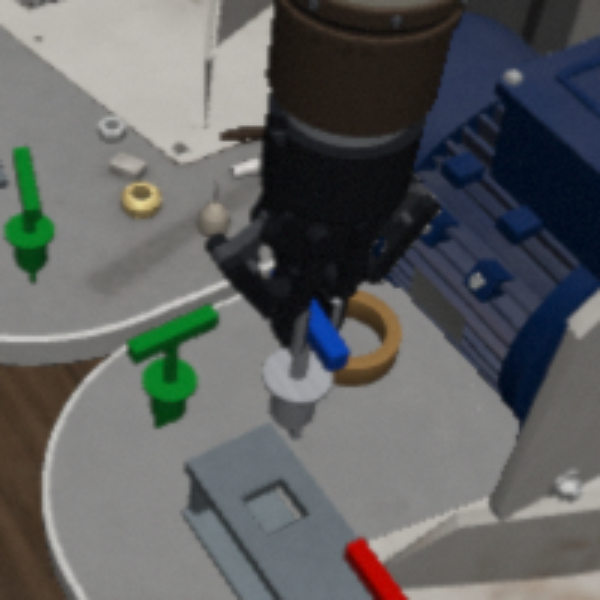

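The blue key hangs in the gripper clear of the rack, at crop (298,390), and the red key is still in its hole.

Request:
jog_arm([
  [-0.03, 0.005, 0, 0.5],
  [-0.08, 0.013, 0, 1],
  [-0.135, 0.022, 0, 2],
  [-0.19, 0.031, 0, 3],
  [-0.245, 0.041, 0, 4],
  [-0.3, 0.05, 0, 5],
  [-0.355, 0.059, 0, 5],
  [-0.41, 0.068, 0, 5],
  [-0.455, 0.0755, 0, 5],
  [-0.482, 0.08, 0, 5],
])

```text
clock: 6.55
position: [454.9, 310.4, 261.5]
ee_rot: [-0.639, 0.769, -0.001, -0.002]
contact_force: [0.1, 0.6, -2.6]
gripper_width: 12.9
```

Run:
```python
from h import *
plan((456,308.7,190),-100.5)
```

```text
clock 6.55 pos [454.9 310.4 261.5] yawx -100.5 tilt 0.21 j [ 0.89  0.25 -0.15  0.   -1.17 -1.08] w 12.9 F [ 0.1  0.6 -2.6] T [-0.    0.01 -0.02]
shift m [ 0.0012 -0.0014  0.0715] turn 0.0
```

Request:
jog_arm([
  [0.001, -0.0014, 0.025, 0],
  [0.001, -0.0014, 0.05, 0],
  [0.001, -0.0014, 0.068, 0],
  [0.001, -0.0014, 0.0715, 0],
  [0.001, -0.0014, 0.0715, 0],
  [0.001, -0.0014, 0.0715, 0],
])

```text
clock: 7.3
position: [456.5, 309.1, 190.9]
ee_rot: [-0.639, 0.769, -0.001, -0.001]
contact_force: [-0.2, 0.1, -1.8]
gripper_width: 13.0
```

Run:
```python
from h import *
plan((456,308.7,176),-100.5)
im=get_image('scene')[:,:,::-1];x,y=(190,60)
cv2.imwrite(f'pics/d_scene.png',cv2.resize(im[y:y+150,x:x+150],None,fx=4,fy=4,interpolation=cv2.INTER_CUBIC))
im=get_image('top')[:,:,::-1];x,y=(90,190)
cv2.imwrite(f'pics/d_top.png',cv2.resize(im[y:y+120,x:x+150],None,fx=5,fy=5,interpolation=cv2.INTER_CUBIC))
```

```text
clock 7.3 pos [456.5 309.1 190.9] yawx -100.5 tilt 0.14 j [ 0.89  0.31 -0.26  0.   -1.   -1.07] w 13.0 F [-0.2  0.1 -1.8] T [-0.03  0.02  0.03]
shift m [0.0005 0.0004 0.0149] turn -0.0
```

View pics/d_scene.png

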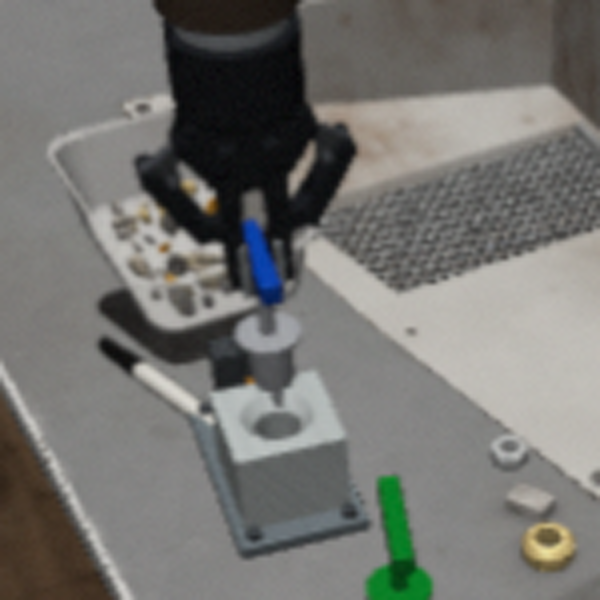

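View pics/d_top.png

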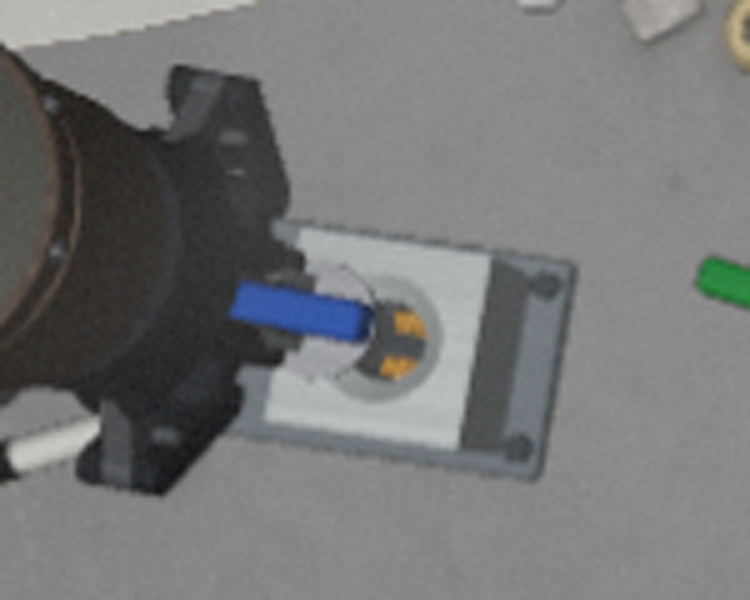

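Run:
```python
from h import *
un=lambda p,k,o:(np.array(p,float)+.5)/k-.5+o
print(onz('scene',un([[269,332]],4,[190,60]),140.6), onz('top',un([[329,322]],5,[90,190]),140.6))
print('blade tip',onz('scene',un([[281,404]],4,[190,60]),86.6))
print('well mouth s',onz('scene',un([[278,425]],4,[190,60]),70))
print((proj('scene',[[456,308.7,72],[456,308.7,86.6],[456,308.7,140.6]])-[190,60])*4)
# slot direction
print(onz('top',un([[398,343],[425,347]],5,[90,190]),37), proj('top',[[456,308.7,37],[456,308.7,72]]),)
```

```text
[[457.09974023 306.69145662 140.6       ]] [[455.18270986 303.85975917 140.6       ]]
blade tip [[457.5196781 300.750492   86.6      ]]
well mouth s [[453.93981774 301.11485776  70.        ]]
[[274.48356921 413.55355741]
 [272.45540908 396.24746498]
 [264.6176119  329.25887521]]
[[456.94772196 312.49178863  37.        ]
 [455.34390621 301.78663493  37.        ]] [[171.10549596 258.67626537]
 [165.34740801 257.07388651]]
```

Request:
jog_arm([
  [0, 0, 0.01, 0],
  [0, 0, 0.02, 0],
  [0, 0, 0.028, 0],
  [0, 0, 0.036, 0],
  [0, 0, 0.036, 0],
])

```text
clock: 8.02
position: [456.0, 308.7, 153.8]
ee_rot: [-0.639, 0.769, -0.001, -0.002]
contact_force: [0.8, -0.1, -1.8]
gripper_width: 13.0
```

Run:
```python
from h import *
plan((456,308.7,140),-100.5)
im=get_image('scene')[:,:,::-1];x,y=(190,60)
cv2.imwrite(f'pics/e_scene.png',cv2.resize(im[y:y+150,x:x+150],None,fx=4,fy=4,interpolation=cv2.INTER_CUBIC))
```

```text
clock 8.03 pos [456.  308.7 153.8] yawx -100.5 tilt 0.24 j [ 0.89  0.35 -0.31  0.   -0.92 -1.07] w 13.0 F [ 0.8 -0.1 -1.8] T [ 0.03 -0.03  0.06]
shift m [-0.0001 -0.      0.0138] turn -0.0
```

View pics/e_scene.png

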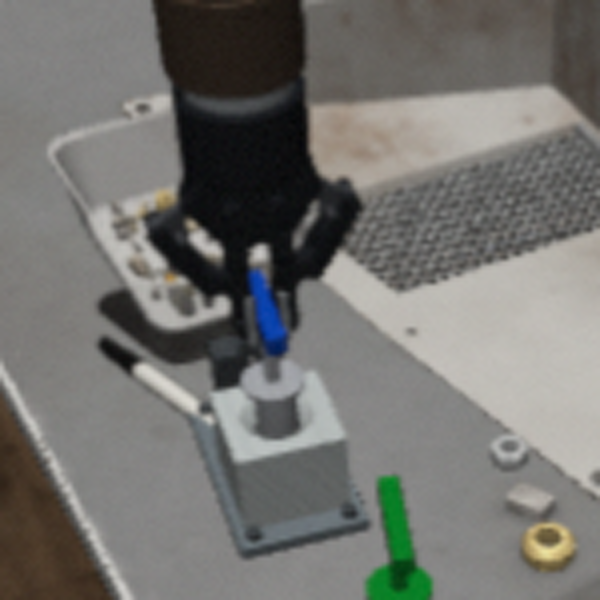

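The guide stands in the mouth at about crop (277,420), centred, and there's no contact force. Lowering by feel.

Request:
jog_arm([
  [0, 0, 0.005, 0],
  [0, 0, 0.009, 0],
  [0, 0, 0.013, 0],
  [0, 0, 0.013, 0],
])

```text
clock: 8.57
position: [456.1, 308.7, 141.0]
ee_rot: [-0.639, 0.769, -0.001, -0.002]
contact_force: [0.1, -0.0, -0.4]
gripper_width: 13.2
```

Run:
```python
from h import *
plan((456,308.7,129.3),-100.5)
```

```text
clock 8.57 pos [456.1 308.7 141. ] yawx -100.5 tilt 0.22 j [ 0.89  0.36 -0.32  0.   -0.89 -1.07] w 13.2 F [ 0.1 -0.  -0.4] T [-0.03  0.04 -0.03]
shift m [0.     0.0001 0.0117] turn 0.0
```

Request:
jog_arm([
  [0, 0, 0.003, 0],
  [0, 0, 0.006, 0],
  [0, 0, 0.006, 0],
])

```text
clock: 8.95
position: [456.0, 308.6, 134.7]
ee_rot: [-0.639, 0.769, -0.001, -0.002]
contact_force: [-0.1, 0.5, -2.2]
gripper_width: 13.1
```

Run:
```python
from h import *
plan((456,308.7,129.3),-100.5)
```

```text
clock 8.95 pos [456.  308.6 134.7] yawx -100.5 tilt 0.25 j [ 0.89  0.37 -0.33  0.   -0.87 -1.07] w 13.1 F [-0.1  0.5 -2.2] T [-0.01  0.   -0.02]
shift m [-0.0002  0.      0.0054] turn 0.0
```

Free entry: the blade is about 7 mm into the slot. I'll lower the rest.

Request:
jog_arm([
  [0, 0, 0.003, 0],
  [0, 0, 0.005, 0],
  [0, 0, 0.005, 0],
])

```text
clock: 9.32
position: [455.9, 308.5, 129.5]
ee_rot: [-0.639, 0.769, -0.001, -0.002]
contact_force: [-0.0, -0.6, -1.3]
gripper_width: 13.0
```

Run:
```python
from h import *
plan((456,308.7,129.3),-100.5)
```

```text
clock 9.32 pos [455.9 308.5 129.5] yawx -100.5 tilt 0.27 j [ 0.89  0.38 -0.33  0.   -0.86 -1.07] w 13.0 F [-0.  -0.6 -1.3] T [ 0.   -0.01  0.04]
shift m [-0.0002 -0.      0.0002] turn 0.0
```

Request:
jog_arm([
  [0, 0, 0, 6],
  [0, 0, 0, 12],
  [0, 0, 0, 18],
  [0, 0, 0, 24],
  [0, 0, 0, 30],
  [0, 0, 0, 36],
  [0, 0, 0, 42],
  [0, 0, 0, 48],
  [0, 0, 0, 54],
  [0, 0, 0, 54],
])

```text
clock: 10.58
position: [455.8, 309.2, 129.6]
ee_rot: [-0.221, 0.975, -0.001, -0.001]
contact_force: [-1.6, 2.0, -1.9]
gripper_width: 13.2
```

Run:
```python
from h import *
plan((456,308.7,129.3),-174)
im=get_image('top')[:,:,::-1];x,y=(90,190)
cv2.imwrite(f'pics/f_top.png',cv2.resize(im[y:y+120,x:x+150],None,fx=5,fy=5,interpolation=cv2.INTER_CUBIC))
im=get_image('scene')[:,:,::-1];x,y=(190,60)
cv2.imwrite(f'pics/f_scene.png',cv2.resize(im[y:y+150,x:x+150],None,fx=4,fy=4,interpolation=cv2.INTER_CUBIC))
```

```text
clock 10.57 pos [455.8 309.2 129.6] yawx -154.42 tilt 0.19 j [ 0.89  0.38 -0.33  0.   -0.86 -2.02] w 13.2 F [-1.6  2.  -1.9] T [0.96 0.59 0.07]
shift m [-0.     -0.0005  0.0003] turn 19.58
```

View pics/f_top.png

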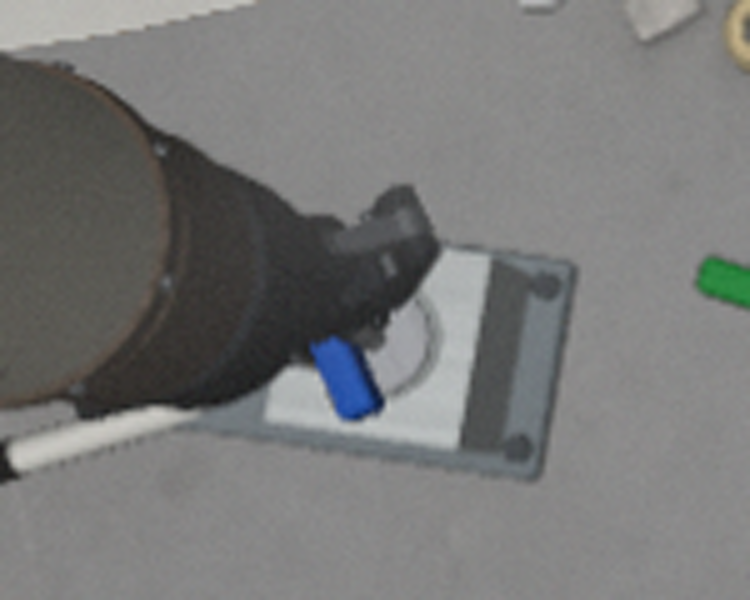

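View pics/f_scene.png

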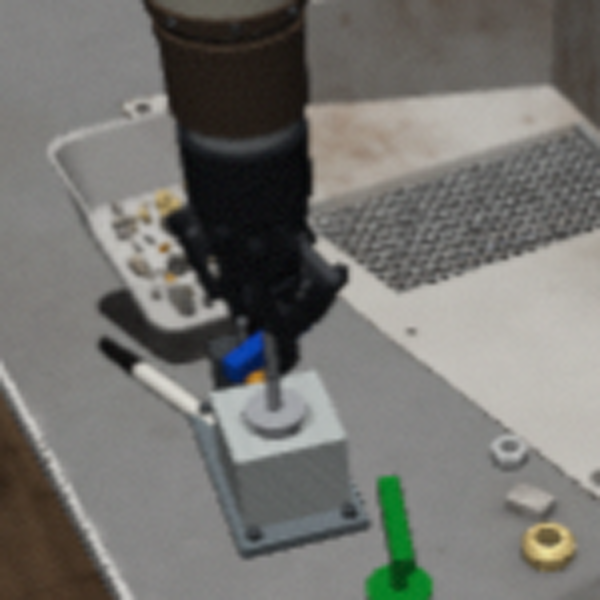

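The bar has turned clockwise with the tool and the flange sits just above the block. I'll take the rest in smaller steps and watch the torque.

Request:
jog_arm([
  [0, -0.0003, 0, 4],
  [0, -0.0003, 0, 8],
  [0, -0.0003, 0, 12],
  [0, -0.0003, 0, 12],
])

```text
clock: 11.18
position: [455.9, 309.2, 129.6]
ee_rot: [-0.119, 0.993, -0.001, -0.001]
contact_force: [-1.7, 2.8, -1.5]
gripper_width: 13.1
```

Run:
```python
from h import *
plan((456,308.7,129.3),-174)
```

```text
clock 11.18 pos [455.9 309.2 129.6] yawx -166.3 tilt 0.15 j [ 0.89  0.38 -0.33  0.   -0.86 -2.22] w 13.1 F [-1.7  2.8 -1.5] T [1.13 0.76 0.08]
shift m [ 0.     -0.0005  0.0003] turn 7.7
```

Request:
jog_arm([
  [0, -0.0003, 0, 2],
  [0, -0.0003, 0, 4],
  [0, -0.0003, 0, 5],
  [0, -0.0003, 0, 5],
])

```text
clock: 11.68
position: [456.0, 309.1, 129.6]
ee_rot: [-0.076, 0.997, -0.001, -0.001]
contact_force: [-1.9, 3.2, -2.2]
gripper_width: 13.3
```

Run:
```python
from h import *
plan((456,308.7,129.3),-174)
```

```text
clock 11.68 pos [456.  309.1 129.6] yawx -171.3 tilt 0.13 j [ 0.89  0.38 -0.33  0.   -0.86 -2.31] w 13.3 F [-1.9  3.2 -2.2] T [1.36 0.8  0.02]
shift m [ 0.0001 -0.0004  0.0003] turn 2.7
```

Request:
jog_arm([
  [0, -0.0003, 0, 1.5],
  [0, -0.0003, 0, 2.5],
  [0, -0.0003, 0, 2.5],
])

```text
clock: 12.05
position: [456.1, 308.9, 129.6]
ee_rot: [-0.054, 0.999, -0.001, -0.0]
contact_force: [-2.8, 3.4, -1.9]
gripper_width: 12.8
```

Run:
```python
from h import *
plan((456,308.7,129.3),-174)
```

```text
clock 12.05 pos [456.1 308.9 129.6] yawx -173.81 tilt 0.11 j [ 0.89  0.38 -0.33  0.   -0.86 -2.35] w 12.8 F [-2.8  3.4 -1.9] T [1.55 0.85 0.03]
shift m [ 0.0001 -0.0002  0.0003] turn 0.19
```

Request:
jog_arm([
  [0, 0, 0, 1],
  [0, 0, 0, 2],
  [0, 0, 0, 2],
])

```text
clock: 12.42
position: [456.1, 309.0, 129.6]
ee_rot: [-0.036, 0.999, -0.001, -0.0]
contact_force: [-3.1, 4.7, -2.6]
gripper_width: 13.0
```

Run:
```python
from h import *
plan((456,308.7,129.3),-176)
im=get_image('top')[:,:,::-1];x,y=(90,190)
cv2.imwrite(f'pics/g_top.png',cv2.resize(im[y:y+120,x:x+150],None,fx=5,fy=5,interpolation=cv2.INTER_CUBIC))
im=get_image('scene')[:,:,::-1];x,y=(220,110)
cv2.imwrite(f'pics/g_scene.png',cv2.resize(im[y:y+80,x:x+80],None,fx=7,fy=7,interpolation=cv2.INTER_CUBIC))
plan((456,308.7,129.3),-176)
```

```text
clock 12.43 pos [456.1 309.  129.6] yawx -175.82 tilt 0.1 j [ 0.89  0.38 -0.33  0.   -0.86 -2.39] w 13.0 F [-3.1  4.7 -2.6] T [1.52 0.84 0.1 ]
shift m [ 0.0001 -0.0003  0.0003] turn 0.18
clock 12.53 pos [456.1 309.  129.6] yawx -175.81 tilt 0.11 j [ 0.89  0.38 -0.33  0.   -0.86 -2.39] w 12.6 F [-1.6  3.9 -2.6] T [1.52 0.86 0.1 ]
shift m [ 0.0001 -0.0002  0.0003] turn 0.19
```

View pics/g_top.png

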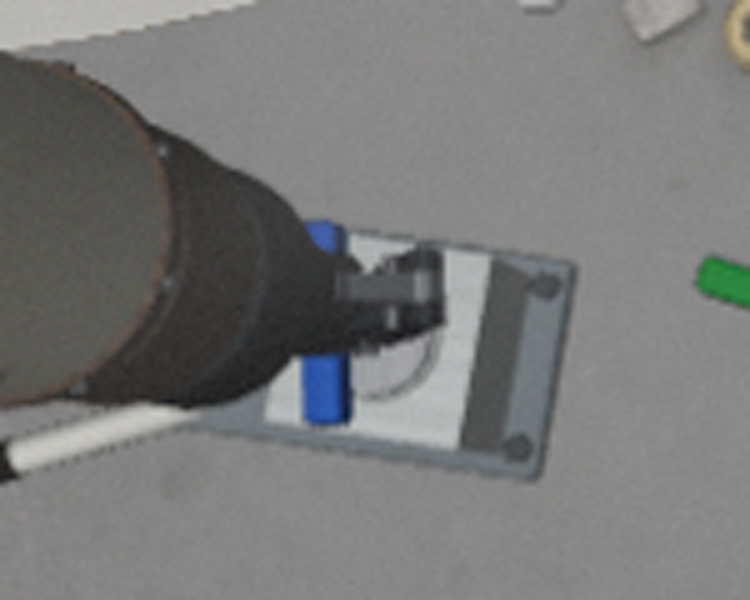

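View pics/g_scene.png

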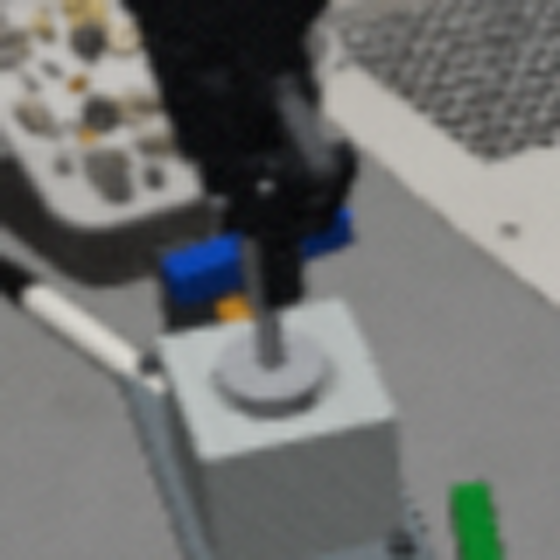

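Run:
```python
from h import *
im=get_image('top')[:,:,::-1].copy()
hsv=cv2.cvtColor(im,cv2.COLOR_BGR2HSV); m=cv2.inRange(hsv,(105,150,60),(130,255,255))
z=np.zeros_like(m);z[225:285,140:175]=m[225:285,140:175]
ys,xs=np.nonzero(z)
pts=np.c_[xs,ys]
r=cv2.minAreaRect(pts.astype(np.float32));print(r)
b=onz('top',cv2.boxPoints(r),139);print(b.round(1),b.mean(0))
for y in (237,240,268,272):
    q=xs[ys==y]; print(y,q.min() if len(q) else None,q.max() if len(q) else None)
plan((456,308.7,129.3),-176)
```

```text
((155.0, 254.5), (39.0, 8.0), 90.0)
[[488.9 313.5 139. ]
 [488.8 299.3 139. ]
 [420.4 296.8 139. ]
 [420.4 310.8 139. ]] [454.63195682 305.1171315  139.        ]
237 154 155
240 None None
268 151 159
272 151 159
clock 12.57 pos [456.1 309.  129.6] yawx -175.81 tilt 0.11 j [ 0.89  0.38 -0.33  0.   -0.86 -2.39] w 12.9 F [-2.   3.9 -2.6] T [1.49 0.85 0.09]
shift m [ 0.0001 -0.0003  0.0003] turn 0.19
```

Request:
jog_arm([
  [0, 0, 0, 1],
  [0, 0, 0, 2],
  [0, 0, 0, 2],
])

```text
clock: 12.95
position: [456.1, 309.0, 129.6]
ee_rot: [-0.019, 1.0, -0.001, -0.0]
contact_force: [-2.3, 3.6, -2.5]
gripper_width: 13.1
```

Run:
```python
from h import *
plan((456,308.7,129.3),-178)
get_image('scene');plan((456,308.7,129.3),-178)
```

```text
clock 12.95 pos [456.1 309.  129.6] yawx -177.83 tilt 0.1 j [ 0.89  0.38 -0.33  0.   -0.86 -2.42] w 13.1 F [-2.3  3.6 -2.5] T [1.54 0.79 0.08]
shift m [ 0.0002 -0.0003  0.0003] turn 0.17
clock 13.0 pos [456.1 309.  129.6] yawx -177.81 tilt 0.1 j [ 0.89  0.38 -0.33  0.   -0.86 -2.42] w 12.6 F [-1.6  4.5 -3.3] T [1.58 0.78 0.05]
shift m [ 0.0002 -0.0003  0.0003] turn 0.19
```

Request:
jog_arm([
  [0, 0, 0, 1],
  [0, 0, 0, 2],
  [0, 0, 0, 2],
])

```text
clock: 13.38
position: [456.1, 309.0, 129.6]
ee_rot: [-0.002, 1.0, -0.001, -0.0]
contact_force: [-2.2, 3.4, -2.7]
gripper_width: 12.6
```

Run:
```python
from h import *
plan((456,308.7,129.3),-178)
im=get_image('scene')[:,:,::-1];x,y=(220,110)
cv2.imwrite(f'pics/h_scene.png',cv2.resize(im[y:y+80,x:x+80],None,fx=7,fy=7,interpolation=cv2.INTER_CUBIC))
plan((456,308.7,129.3),-178)
```

```text
clock 13.38 pos [456.1 309.  129.6] yawx -179.83 tilt 0.1 j [ 0.89  0.38 -0.33  0.   -0.86 -2.46] w 12.6 F [-2.2  3.4 -2.7] T [1.54 0.8  0.08]
shift m [ 0.0001 -0.0003  0.0003] turn -1.83
clock 13.43 pos [456.1 309.  129.6] yawx -179.82 tilt 0.11 j [ 0.89  0.38 -0.33  0.   -0.86 -2.46] w 12.9 F [-2.7  3.9 -2.7] T [1.5  0.78 0.03]
shift m [ 0.0001 -0.0003  0.0003] turn -1.82
```

View pics/h_scene.png

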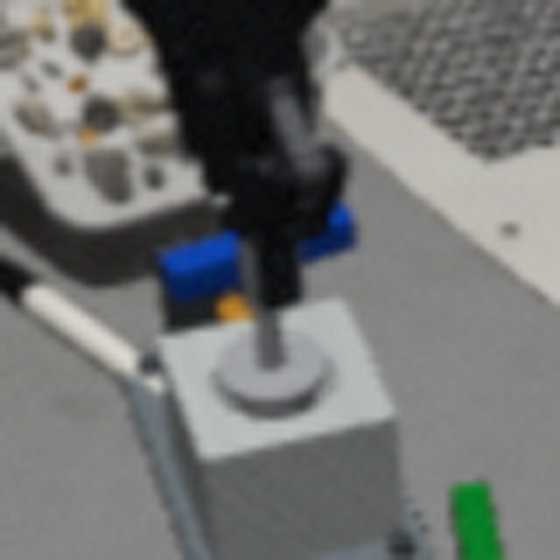

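Run:
```python
from h import *
def ang(im,f,o,nm):
    hsv=cv2.cvtColor(im,cv2.COLOR_BGR2HSV); m=cv2.inRange(hsv,(100,140,50),(130,255,255))
    n,l,st,ce=cv2.connectedComponentsWithStats(m)
    idx=[i for i in range(1,n) if st[i,4]>60*1]
    for i in idx: print(nm,((ce[i]+.5)/f-.5+o).round(2),st[i])
ang(cv2.imread('pics/g_scene.png'),7,[220,110],'g'); ang(cv2.imread('pics/h_scene.png'),7,[220,110],'h')
# predicted centres of bar end (r=28) for key yaw angles
for a in (8,4,2,0,-2):
    u=np.array([np.cos(np.radians(a)),np.sin(np.radians(a)),0]);c=np.array([456.1,309,131.5])
    print(a,proj('scene',[c-27*u,c+27*u]).round(2).tolist(), proj('top',[c-36*u,c+36*u]).round(2).tolist())
```

```text
g [266.46 143.24] [ 301  207   49   50 1119]
g [248.63 147.96] [ 161  231   82   75 4286]
h [266.69 142.98] [ 299  201   53   58 1539]
h [248.36 147.59] [ 159  228   82   75 4295]
8 [[247.25, 149.07], [265.54, 141.3]] [[156.37, 274.22], [152.27, 233.97]]
4 [[246.89, 148.68], [265.91, 141.68]] [[154.95, 274.37], [153.67, 233.82]]
2 [[246.73, 148.47], [266.08, 141.88]] [[154.24, 274.41], [154.38, 233.78]]
0 [[246.57, 148.27], [266.24, 142.08]] [[153.53, 274.42], [155.08, 233.76]]
-2 [[246.44, 148.06], [266.38, 142.28]] [[152.82, 274.41], [155.78, 233.77]]
```

Request:
jog_arm([
  [0, 0, 0, 1],
  [0, 0, 0, 2],
  [0, 0, 0, 2],
])

```text
clock: 13.8
position: [456.1, 309.0, 129.6]
ee_rot: [0.016, 1.0, -0.001, -0.0]
contact_force: [-2.0, 4.1, -3.2]
gripper_width: 12.7
```

Run:
```python
from h import *
plan((456,308.7,129.3),178)
print(read_state()['joint_efforts'])
get_image('top');plan((456,308.7,129.3),178)
```

```text
clock 13.8 pos [456.1 309.  129.6] yawx 178.18 tilt 0.1 j [ 0.89  0.38 -0.33  0.   -0.86 -2.49] w 12.7 F [-2.   4.1 -3.2] T [1.65 0.82 0.11]
shift m [ 0.0001 -0.0003  0.0003] turn 0.18
[ -2.64799252 -36.57449841  15.01049995   4.69105929  -0.729519
  -0.15156226]
clock 13.85 pos [456.1 309.  129.6] yawx 178.19 tilt 0.1 j [ 0.89  0.38 -0.33  0.   -0.86 -2.49] w 12.8 F [-1.   3.3 -3.2] T [1.59 0.75 0.1 ]
shift m [ 0.0001 -0.0003  0.0003] turn 0.19
```

The torque stays at the friction level, so I can't tell the stop from slip in the grip. I'll let go, back off and check the bar angle and the jaw; I can regrasp if needed.

Request:
jog_arm([
  [0, 0, 0, 2],
  [0, 0, 0, 2],
  [0, 0, 0, 2],
  [0, 0, -0.03, 2],
  [0, 0, -0.07, 2],
  [0, 0.0, -0.11, 2],
  [0, 0.06, -0.13, 2],
  [0, 0.12, -0.13, 2],
  [0, 0.18, -0.13, 2],
], hand=0.2)

```text
clock: 14.98
position: [462.1, 490.5, 260.3]
ee_rot: [0.034, 0.999, -0.0, 0.0]
contact_force: [0.3, -0.4, -1.2]
gripper_width: 51.4
```

Run:
```python
from h import *
plan((456,308.7,129.3),178)
im=get_image('top')[:,:,::-1];cv2.imwrite('pics/i_t.png',im);x,y=(90,200)
cv2.imwrite(f'pics/i_top.png',cv2.resize(im[y:y+100,x:x+130],None,fx=6,fy=6,interpolation=cv2.INTER_CUBIC))
im=get_image('scene')[:,:,::-1];cv2.imwrite('pics/i_s.png',im);x,y=(210,90)
cv2.imwrite(f'pics/i_scene.png',cv2.resize(im[y:y+110,x:x+100],None,fx=5,fy=5,interpolation=cv2.INTER_CUBIC))
```

```text
clock 14.97 pos [462.1 490.5 260.3] yawx 176.16 tilt 0.06 j [ 1.05  0.46  0.16  0.   -1.27 -2.69] w 51.4 F [ 0.3 -0.4 -1.2] T [ 0.05 -0.05 -0.05]
shift m [-0.006  -0.1816  0.1311] turn -1.84
```

View pics/i_top.png

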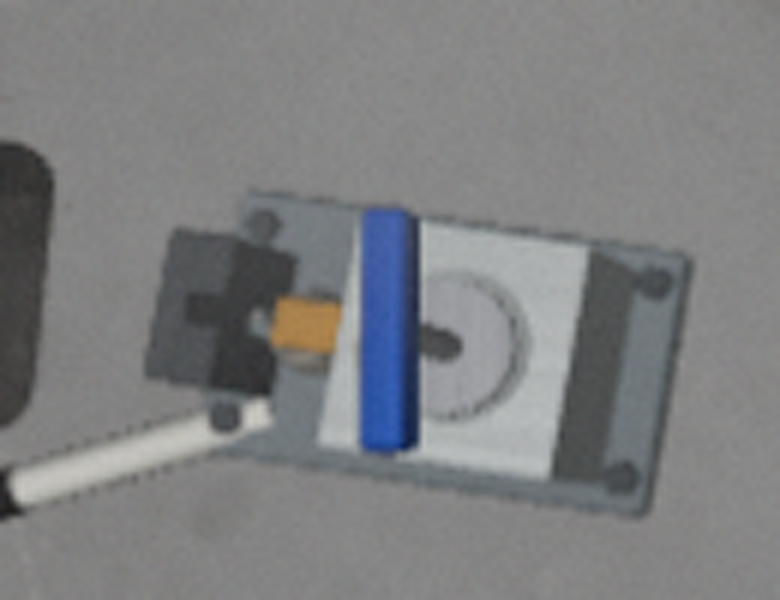

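View pics/i_scene.png

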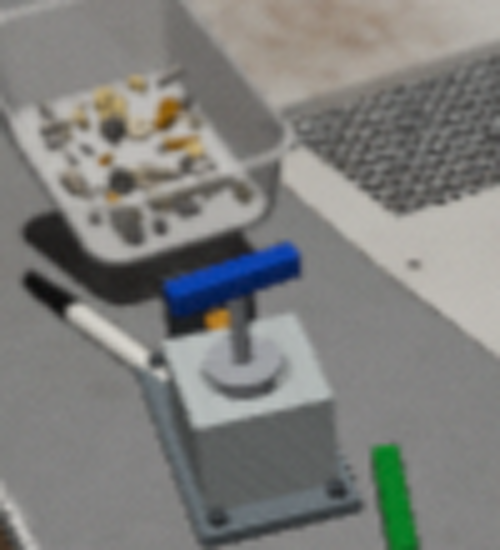

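Run:
```python
from h import *
def m(n,win):
    im=cv2.imread(f'pics/i_{n[0]}.png');hsv=cv2.cvtColor(im,cv2.COLOR_BGR2HSV); k=cv2.inRange(hsv,(105,150,60),(130,255,255))
    z=np.zeros_like(k);x,y,w,h=win;z[y:y+h,x:x+w]=k[y:y+h,x:x+w]
    return np.argwhere(z)[:,::-1].astype(float)
p=m('top',(140,225,30,60));c=p.mean(0)
# centreline per row
ys=np.unique(p[:,1]);rows=np.array([[p[p[:,1]==y,0].mean(),y] for y in ys if 238<=y<=272])
W=onz('top',rows,139);v=np.polyfit(W[:,0],W[:,1],1);print('key yaw top',np.degrees(np.arctan(v[0])),len(p))
# edges
for f in(np.min,np.max):
    r=np.array([[f(p[p[:,1]==y,0]),y] for y in ys if 238<=y<=272]);W=onz('top',r,139);print(np.degrees(np.arctan(np.polyfit(W[:,0],W[:,1],1)[0])))
s=m('scene',(235,130,45,30));w,vv=np.linalg.eigh(np.cov(s.T));d=vv[:,1]*np.sign(vv[0,1]);cs=s.mean(0)
q=onz('scene',[cs-12*d,cs+12*d],133);print('scene yaw',np.degrees(np.arctan2(*(q[1]-q[0])[[1,0]])),len(s));print('bar centre tri',tri(c,cs))
cv2.imwrite('pics/jaw.png',np.hstack([cv2.resize(cv2.imread(f)[235:275,110:160],None,fx=8,fy=8,interpolation=cv2.INTER_CUBIC) for f in('pics/top0.png','pics/i_t.png')]))
```

```text
key yaw top 4.73905079064571 235
0.8470944978004662
8.806485026909991
scene yaw 1.3918414729698436 199
bar centre tri (array([450.55883132, 307.54095154, 133.72828659]), np.float64(5.102815072623693))
```

View pics/jaw.png

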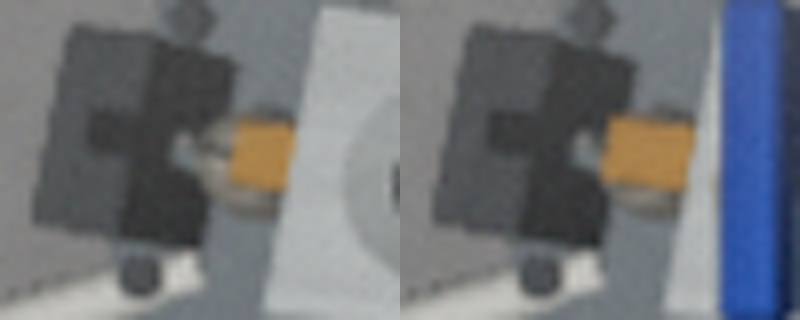

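Run:
```python
from h import *
un=lambda p,k,o:(np.array(p,float)+.5)/k-.5+o
a=np.radians(81.8);yc=np.array([np.cos(a),np.sin(a)]);xc=np.array([np.sin(a),-np.cos(a)])
def cl(px,z):
    P=onz('top',un(px,8,[110,235]),z)[:,:2]-[456,308.7];return np.c_[P@xc,P@yc].round(1)
for z in(60,72,75):
    print(z,'jaw0,jaw1',cl([[232,155],[204,155]],z).tolist(),'shank L/R',cl([[172,150],[198,152]],z).tolist(),'anvil face',cl([[233,110],[205,200]],z).tolist())
b=cv2.imread('pics/top0.png');b=b[240:262,122:146];a2=cv2.imread('pics/i_t.png')[240:262,122:146]
cv2.imwrite('pics/jaw2.png',np.hstack([cv2.resize(q,None,fx=16,fy=16,interpolation=cv2.INTER_LANCZOS4) for q in(b,a2)]))
```

```text
60 jaw0,jaw1 [[-0.8, 56.3], [-1.7, 63.0]] shank L/R [[-1.6, 70.9], [-1.2, 64.6]] anvil face [[9.9, 58.1], [-12.3, 60.8]]
72 jaw0,jaw1 [[-1.3, 51.6], [-2.2, 58.2]] shank L/R [[-2.1, 66.0], [-1.7, 59.8]] anvil face [[9.3, 53.3], [-12.7, 56.0]]
75 jaw0,jaw1 [[-1.4, 50.4], [-2.3, 57.0]] shank L/R [[-2.2, 64.8], [-1.8, 58.5]] anvil face [[9.1, 52.1], [-12.8, 54.8]]
```

View pics/jaw2.png

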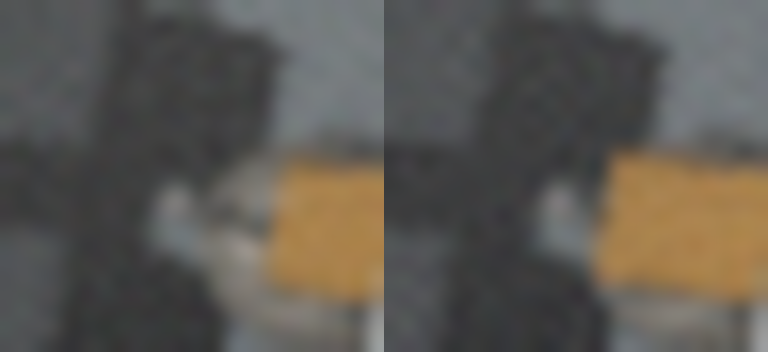

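The jaw has moved about 6.6 mm and stands next to the shank, but the picture can't settle contact. I'll regrasp and push a little further to feel for the stop.

Run:
```python
from h import *
plan((456.1,309,225),-178.5)
```

```text
clock 15.07 pos [461.4 493.6 257. ] yawx 176.39 tilt 0.17 j [ 1.06  0.47  0.16  0.   -1.27 -2.69] w 51.4 F [-1.4 -1.3 -1.3] T [-0.09  0.01  0.  ]
shift m [-0.0064 -0.1845  0.0325] turn -5.11
```

Request:
jog_arm([
  [-0.002, -0.05, 0.0, -2],
  [-0.004, -0.1, 0.01, -5],
  [-0.0064, -0.15, 0.02, -5.1],
  [-0.0064, -0.1845, 0.03, -5.1],
  [-0.0064, -0.1845, 0.0325, -5.1],
  [-0.0064, -0.1845, 0.0325, -5.1],
])

```text
clock: 15.82
position: [456.5, 308.9, 225.3]
ee_rot: [-0.013, 1.0, -0.001, -0.0]
contact_force: [0.2, -0.3, 0.4]
gripper_width: 51.3
```

Run:
```python
from h import *
plan((456.1,309,129.3),-178.5)
```

```text
clock 15.82 pos [456.5 308.9 225.3] yawx -178.53 tilt 0.16 j [ 0.89  0.28 -0.21  0.   -1.08 -2.44] w 51.3 F [ 0.2 -0.3  0.4] T [ 0.03  0.04 -0.02]
shift m [0.0003 0.0004 0.096 ] turn -0.03
```

Request:
jog_arm([
  [0, 0, 0.035, 0],
  [0, 0, 0.065, 0],
  [0, 0, 0.085, 0],
  [0, 0, 0.096, 0],
  [0, 0, 0.096, 0],
])

```text
clock: 16.45
position: [456.4, 309.1, 128.9]
ee_rot: [-0.013, 1.0, -0.002, -0.001]
contact_force: [0.0, 0.0, 0.3]
gripper_width: 51.4
```

Request:
jog_arm([
  [0, 0, 0, 0],
  [0, 0, 0, 0],
  [0, 0, 0, 0],
  [0, 0, 0, 0],
  [0, 0, 0, 0],
  [0, 0, 0, 0],
], hand=-1)

```text
clock: 17.2
position: [456.9, 309.6, 129.9]
ee_rot: [-0.013, 1.0, -0.001, 0.0]
contact_force: [0.1, 0.3, 5.8]
gripper_width: 12.7
```

Run:
```python
from h import *
plan((456.1,309,129.3),-178.5)
```

```text
clock 17.2 pos [456.9 309.6 129.9] yawx -178.47 tilt 0.13 j [ 0.89  0.38 -0.33  0.   -0.86 -2.44] w 12.7 F [0.1 0.3 5.8] T [0.09 0.27 0.  ]
shift m [ 0.0009 -0.0006  0.0006] turn 0.03
```

Request:
jog_arm([
  [0, 0, 0, 1],
  [0, 0, 0, 2],
  [0, 0, 0, 3],
  [0, 0, 0, 3],
])

```text
clock: 17.7
position: [456.9, 309.6, 129.9]
ee_rot: [0.013, 1.0, -0.001, 0.0]
contact_force: [-0.2, 0.4, 2.7]
gripper_width: 13.0
```

Run:
```python
from h import *
plan((456.1,309,129.3),-178.5)
```

```text
clock 17.7 pos [456.9 309.6 129.9] yawx 178.54 tilt 0.14 j [ 0.89  0.38 -0.33  0.   -0.86 -2.49] w 13.0 F [-0.2  0.4  2.7] T [0.02 0.2  0.11]
shift m [ 0.0008 -0.0006  0.0006] turn -2.96
```

Request:
jog_arm([
  [0, 0, 0, 1],
  [0, 0, 0, 2],
  [0, 0, 0, 3],
  [0, 0, 0, 3],
])

```text
clock: 18.2
position: [456.9, 309.6, 129.9]
ee_rot: [0.039, 0.999, -0.001, 0.0]
contact_force: [-1.1, 0.6, 3.0]
gripper_width: 13.3
```

Run:
```python
from h import *
plan((456.1,309,129.3),-178.5)
get_image('top');plan((456.1,309,129.3),-178.5)
```

```text
clock 18.2 pos [456.9 309.6 129.9] yawx 175.54 tilt 0.14 j [ 0.89  0.38 -0.33  0.   -0.86 -2.54] w 13.3 F [-1.1  0.6  3. ] T [0.   0.29 0.28]
shift m [ 0.0008 -0.0006  0.0006] turn -5.96
clock 18.25 pos [456.9 309.6 129.9] yawx 175.55 tilt 0.14 j [ 0.89  0.38 -0.33  0.   -0.86 -2.54] w 13.3 F [-0.8 -0.5  3.2] T [0.03 0.23 0.25]
shift m [ 0.0008 -0.0006  0.0006] turn -5.95
```

Request:
jog_arm([
  [0, 0, 0, 1],
  [0, 0, 0, 2],
  [0, 0, 0, 2],
])

```text
clock: 18.62
position: [456.9, 309.6, 129.9]
ee_rot: [0.056, 0.998, -0.001, 0.0]
contact_force: [-0.0, 0.5, 2.6]
gripper_width: 13.1
```

Run:
```python
from h import *
plan((456.1,309,129.3),-178.5)
im=get_image('top')[:,:,::-1];cv2.imwrite('pics/j_t.png',im)
plan((456.1,309,129.3),-178.5)
```

```text
clock 18.62 pos [456.9 309.6 129.9] yawx 173.55 tilt 0.15 j [ 0.89  0.38 -0.33  0.   -0.86 -2.58] w 13.1 F [-0.   0.5  2.6] T [-0.02  0.26  0.49]
shift m [ 0.0008 -0.0007  0.0006] turn -7.95
clock 18.68 pos [456.9 309.6 129.9] yawx 173.56 tilt 0.15 j [ 0.89  0.38 -0.33  0.   -0.86 -2.58] w 12.7 F [-0.4  0.2  2.6] T [0.02 0.2  0.37]
shift m [ 0.0008 -0.0007  0.0006] turn -7.94
```

The torque now rises steadily (0.11, 0.26, then 0.4 to 0.5 N m) as the tool turns, where before it stayed near 0.1. That is the stop. I'll unload the wind-up, release, and back off.

Request:
jog_arm([
  [0, 0, 0, -2],
  [0, 0, 0, -4],
  [0, 0, 0, -4],
])

```text
clock: 19.05
position: [456.9, 309.6, 129.9]
ee_rot: [0.021, 1.0, -0.001, 0.0]
contact_force: [-1.0, 1.4, 2.5]
gripper_width: 13.0
```

Request:
jog_arm([
  [0, 0, 0, 0],
  [0, 0, 0, 0],
  [0, 0, 0, 0],
  [0, 0, 0, 0],
  [0, 0, -0.02, 0],
  [0, 0, -0.06, 0],
  [0, 0.0, -0.11, 0],
  [0, 0.06, -0.13, 0],
  [0, 0.12, -0.13, 0],
  [0, 0.18, -0.13, 0],
], hand=0.2)

```text
clock: 20.3
position: [464.5, 491.4, 260.2]
ee_rot: [0.022, 1.0, -0.001, 0.001]
contact_force: [1.1, -0.6, 0.6]
gripper_width: 51.1
```

Run:
```python
from h import *
plan((456,308.7,129.3),178)
t=get_image('top')[:,:,::-1];s=get_image('scene')[:,:,::-1]
cv2.imwrite('pics/k_t.png',t);cv2.imwrite('pics/k_s.png',s)
cv2.imwrite('pics/jaw3.png',np.hstack([cv2.resize(q[235:285,110:160],None,fx=7,fy=7,interpolation=cv2.INTER_CUBIC) for q in(cv2.imread('pics/i_t.png'),t)]))
```

```text
clock 20.3 pos [464.5 491.4 260.2] yawx 177.53 tilt 0.09 j [ 1.05  0.47  0.17  0.   -1.27 -2.67] w 51.1 F [ 1.1 -0.6  0.6] T [-0.01 -0.09 -0.  ]
shift m [ 0.0008 -0.1828  0.1311] turn -0.47
```

View pics/jaw3.png

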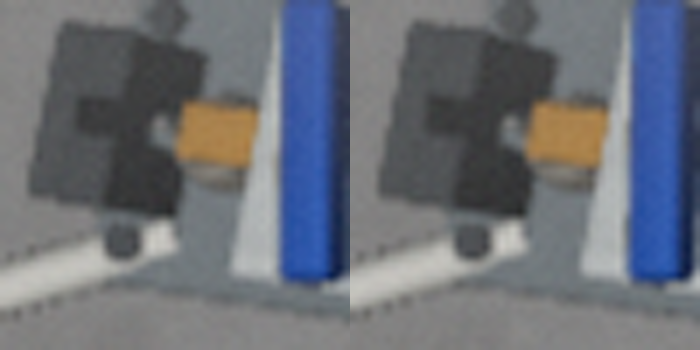

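View pics/k_s.png

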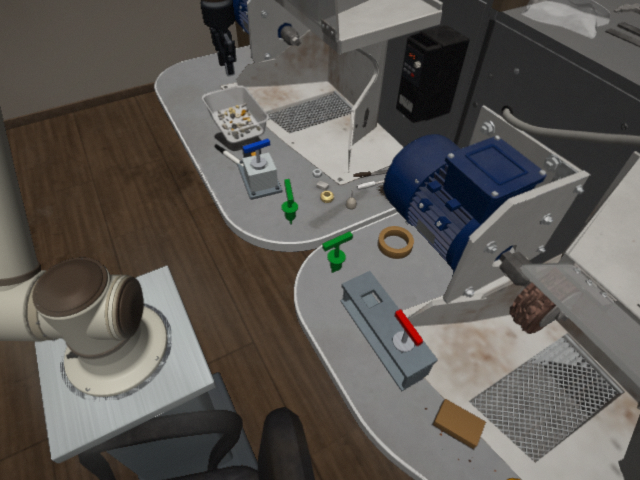

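The scene picture shows the blue key standing in the clamp at about (257,147), with the red key in the rack at (409,327) and the gripper well clear. The jaw and bar are where they were before the extra push, so the screw was already at its stop. Handing in.

```bash
python3 -c "
from bench import *
print(job_done(), read_state()['clock'])"
```

```text
the job is handed in; nothing more can be done
the job is handed in; nothing more can be done
```

I lifted the blue key from the rack, lowered it into the clamp's slotted screw and turned it clockwise to the stop. I then let go, leaving the key standing in the screw, and handed the job in at about 20 s.

**Passed:**
- **Key home:** the blade went into the slot with no resistance, and the tool height matched the key standing on the slot floor. A light push upward on the tool at the regrasp agreed.
- **Stop reached:** after the regrasp the torque rose from 0.11 to 0.26 and then 0.4–0.5 N m over about 5°. I backed off 4° before releasing.
- **Jaw:** it closed about 6.6 mm and stands next to the shank. It looked the same before and after the extra push.
- **Rest of the scene:** the red key is still in the rack, the green keys are untouched, and the gripper is clear of everything.

**Unclear or in disagreement:**
- **First turn:** I could not feel the stop, because the torque stayed near 0.1 N m even at about 6° past the expected angle. The grip probably slipped a few degrees, so I released, looked and regrasped.
- **Bar angle:** the readings from the pictures scattered by 2–3°.
- **Jaw on shank:** the pictures are too coarse to show contact directly. That the jaw is closed rests on the torque rise and the jaw no longer moving.

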